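# Check the corner of a gel-casting frame with a square

## Robot

A 7-joint arm with a two-finger parallel gripper is mounted at the origin on the work surface. World frame = base frame: x ahead of the robot, y to its left, z up, the work surface at z = 0. Lengths are in m, angles in rad, forces in N, time in s.
With the tool pointing down it reaches from about 0.425 to 0.875 m from the base axis. Payload 4.7 kg.
Tool frame: the origin (TCP) lies midway between the tips of the shut fingers; the grasp point (between the pads) lies 19 mm behind it (grip_point_offset is the distance from the TCP to the grasp point, in m); z points along the fingers, y is the direction in which the jaws open and shut (so a half turn about z gives the same grasp; the last joint's range is limited). The gripper opens to 85 mm and grips with 20 to 120 N. Pads are 22 mm wide; open, the fingers measure 114 mm over their backs; the gripper's body (76 mm by 85 mm) begins 54 mm behind the grasp point. The pads swing forward as they close: fully open they stand 13 mm farther back than shut.
Start: joints at [-1.103, 0.321, -0.07, 1.45, 0.023, 1.371, -0.057], TCP at [0.285, 0.584, 0.231] pointing down, gripper open.
Joint ranges: [-2.86, 2.86], [-0.3, 2.09], [-1.38, 1.24], [0.06, 2.45], [-1.56, 4.7], [0.09, 2.05], [-2.69, 2.69]. Speed limits (rad/s): [2.57, 2.57, 3.14, 3.14, 3.14, 3.14, 3.14].

## Interface

Orientations are given as [roll, pitch, yaw] about the fixed x, y, z axes, in that order (R = Rz(yaw) Ry(pitch) Rx(roll)).
In Python, from station import * gives the robot as it stands. The module is installed in compiled form; this text tells all that it offers.
- The arm moves only by the tool play_rows, never from a script. Its argument "steps" is a list of rows, each an object of numbers: "dx", "dy", "dz": the shift along the tool's x, y, z in m; "wx", "wy", "wz": the turn, a rotation vector about the tool's x, y, z in degrees; "jaw": the finger opening in m, from 0 to 0.0854. A call has exactly 10 rows; each row is the pose to reach, as a shift and turn from the pose commanded when the call began, along the tool's axes at that moment; what a row does not reach only later rows make up. A row lasts 1/12 s, in which the tool goes at most 41.7 mm and 7.16 degrees, less where a joint would pass 70% of its speed; a pose out of reach is approached as far as the arm can. A call with a gripper value outside its range is refused whole. The fingers move at their own pace and stop on an object; the grip force is fixed at half the most. Time passes only in rows, so rows that repeat a pose let the fingers close, or fill a call up. It gives the time, the measured TCP pose, the force and the opening at its end, in the units of the state.
- get_state(): the state, without advancing time (a new reading comes with each control period).
- camera(name): name is "scene" or "top" or "wrist"; returns a dict with "img" (420x560x3 uint8, red, green, blue), "intrinsics" (3x3 intrinsics, pixels), "world_from_camera" (4x4, takes a point from camera to world coordinates); the wrist camera has in their place "T_tool_cam" (4x4, takes a point from camera to tool coordinates, whose origin is the TCP and whose axes are the flange's). Camera axes: x right, y up, looking along -z (the intrinsics and any distortion apply to the point x, -y, -z); pixel columns grow to the right and rows downward; lengths in m; the calibration is good to about 2 mm. A picture is of the moment at which its call begins: read the wrist's pose just before it. There is no depth.
- close_job(): hands the job in, once; it reports no verdict.
The state is a dict: "t": time; "joints": joint angles; "qd": joint speeds; "joint_efforts": joint torques, N m; "position": TCP position; "tool_rot": TCP orientation; "ft_force": force on the tool from outside, world axes, zero at the start; "torque": the same for the moment, N m; "width": finger opening in m.
Only numpy, scipy, OpenCV 4.12 (cv2) and the standard library are available. Lean on these libraries where they do the work, as an engineer would, in place of code of your own. Each camera call takes 0.05 s, during which the arm holds its last target.

## Task

Pick up the L-shaped steel square by its upright black handle and set it down inside the corner of the larger of the two wall-cornered casting frames, each leg along one wall. Still holding it, press it firmly against both walls at once for a moment so that the corner is checked flush without gaps, then let go and leave it lying flat in that corner.

Things in the scene. Friction and masses are not known exactly. Their poses are not given: they have to be found in the camera images.
- square: Loose flat steel L, about 250 g. Origin: underside of its outer corner. Legs along its +x and +y, each 80 mm long, 18 wide, 15 thick. Upright black handle 20 x 20 mm, sides parallel to the legs, axis at x = y = 30 mm, from z = 15 to 90 mm; grip its upper half, to stay above the frame's walls. A straight bar with the same handle lies nearby: not this.
- frame: The larger frame, fixed: aluminium plate 122 x 122 x 6 mm with two grey walls on two edges. Origin: at bench height below the inner corner, where the inner wall faces meet. These run 110 mm along its +x and +y; the inside is towards +x +y. Plate top z = 6, wall tops z = 46 mm. The square fits with its x, y along the frame's x, y. The smaller frame (67 mm) is not used.
- frame_wall_x: The wall along the frame's x axis, 12 mm thick, 40 mm high; its inner face is the plane y = 0 of the frame and looks to +y. Same origin and axes as the frame.
- frame_wall_y: The wall along the frame's y axis, 12 mm thick, 40 mm high; its inner face is the plane x = 0 of the frame and looks to +x. Same origin and axes as the frame.
There are look-alikes about, which are no part of the job. Leave any purple or yellow look-alike of the square alone.

How it is judged:
On the way:
1. the held square is pressed against both walls of the larger frame at once, in the corner and in line with the walls (contact force between square and frame_wall_x above 1 N and contact force between square and frame_wall_y above 1 N and contact force between the fingers and square above 1 N and horizontal distance between square and frame below 0.012 m and angle between the x axis of square and the x axis of frame, either way round below 0.175 rad), for 0.2 s.
At the end, for the whole second after the job is handed in: Pressed on both walls at once while held (over 1 N each, 0.2 s); now released and at rest on the larger frame's plate: outer corner within 12 mm of the frame's inner corner, legs within 10 degrees of the walls, flat to 10 degrees, underside at most 10 mm above the plate (horizontal distance between square and frame below 0.012 m and angle between the x axis of square and the x axis of frame, either way round below 0.175 rad and z of square in the frame of frame below 0.016 m and angle between square's own z axis and vertical below 0.175 rad and linear speed of square below 0.02 m/s); the robot touches nothing.
It also fails if it takes over 40 s, if anything falls off the work surface, if the arm or the gripper's body presses on something with over 40 N, if the wrist force passes 120 N, or if a joint passes its speed limit or range.

## Working session

There is one attempt and no reset: what is moved stays moved. The work goes in short steps, Python scripts to look and compute and a tool call to move; the robot and the scene stay as the last step left them, time stands still between calls to the robot, and variables do not carry over. Pictures are saved under pics/ and viewed, and the job is handed in when it is done.

Besides the shell and the picture viewer there is one more tool, called after ">>>" by a JSON object that holds its "api" and its "payload". play_rows: Moves the arm, as the interface text tells. Its arguments: {"type":"object","properties":{"steps":{"type":"array"}},"required":["steps"]}

```bash
mkdir -p pics
cat > h.py <<'E'
from station import *
import numpy as np, cv2
def snap(n,f):
    s=get_state(); c=camera(n); cv2.imwrite('pics/'+f+'.png',c['img'][:,:,::-1])
    np.savez('pics/'+f+'.npz',K=c['intrinsics'],T=np.array(c.get('world_from_camera',c.get('T_tool_cam'))),p=s['position'],r=s['tool_rot'],keys=str([k for k in c]))
    return c
E
python3 - <<'E'
from h import *
for n in('scene','top','wrist'):
    c=snap(n,n+'0'); print(n,[k for k in c],c['intrinsics'])
    print(c.get('world_from_camera',c.get('T_tool_cam')))
    if 'distortion' in c: print(c['distortion'])
s=get_state();print(s)
E
```

```text
scene ['img', 'intrinsics', 'world_from_camera'] [[444.78536213   0.         277.19414553]
 [  0.         444.78536213 211.90767135]
 [  0.           0.           1.        ]]
[[-0.83247287 -0.33665151  0.44006213  0.85437639]
 [ 0.55400151 -0.49365395  0.67036416  0.55406608]
 [-0.0084407   0.80185506  0.59745897  0.56305599]
 [ 0.          0.          0.          1.        ]]
top ['img', 'intrinsics', 'world_from_camera'] [[525.28212298   0.         280.78475477]
 [  0.         525.28212298 196.50749055]
 [  0.           0.           1.        ]]
[[ 0.04599238  0.97588775 -0.21337246  0.26916028]
 [-0.99893955  0.04447868 -0.01189192 -0.03862499]
 [-0.00211466  0.21369313  0.97689855  1.15524368]
 [ 0.          0.          0.          1.        ]]
wrist ['img', 'intrinsics', 'T_tool_cam'] [[327.53245349   0.         289.02298537]
 [  0.         327.53245349 208.88543952]
 [  0.           0.           1.        ]]
[[ 7.63978159e-05  9.45619135e-01  3.25275954e-01  8.31749248e-02]
 [ 9.99999992e-01 -3.80408735e-05 -1.24281051e-04 -9.33832250e-04]
 [-1.05148758e-04  3.25275961e-01 -9.45619130e-01 -1.41945230e-01]
 [ 0.00000000e+00  0.00000000e+00  0.00000000e+00  1.00000000e+00]]
{'t': 0.15, 'joints': array([-1.10291238,  0.32168769, -0.07009357,  1.45138698,  0.02263736,
        1.3707863 , -0.05690075]), 'qd': array([ 0.00099581, -0.00300709,  0.00045431, -0.00255415, -0.00022359,
        0.00186998, -0.00062502]), 'joint_efforts': array([ 1.08445101e-04, -4.94097805e+01, -3.82923838e-01, -3.14679551e+01,
        1.29627337e-02,  8.41561239e-03,  4.70147518e-05]), 'position': array([0.2848135 , 0.58383582, 0.23045603]), 'tool_rot': array([-3.14011550e+00,  1.18489790e-04,  2.68784806e+00]), 'ft_force': array([-0.56063662,  0.79528   ,  0.12092215]), 'torque': array([ 0.00636965, -0.00252541, -0.04314182]), 'width': 0.08544919743380137}
```

View pics/scene0.png

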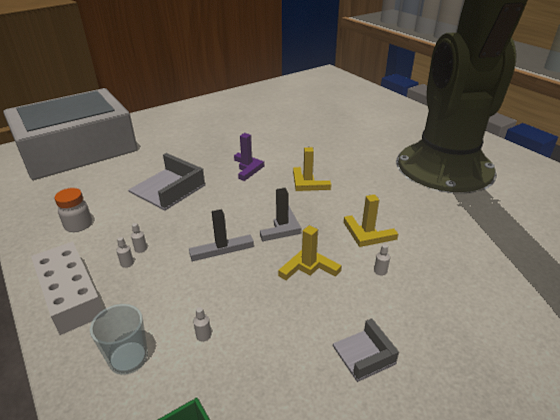

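View pics/top0.png

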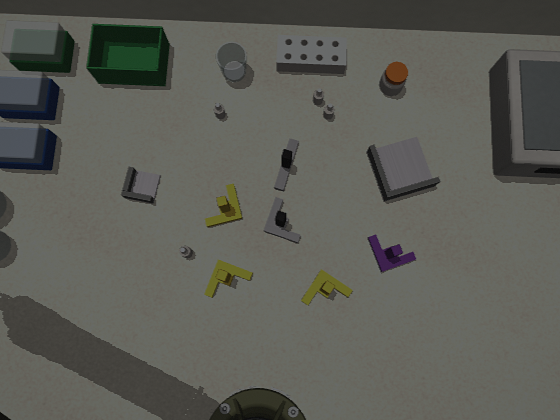

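View pics/wrist0.png

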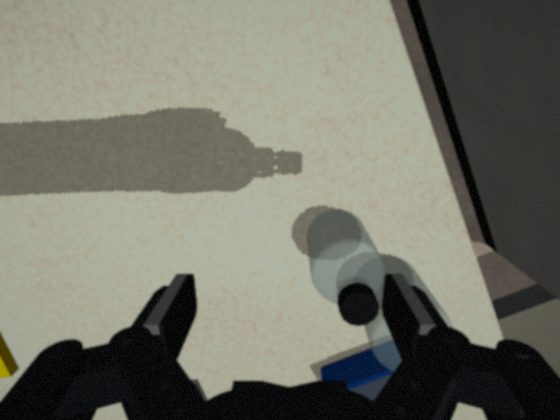

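Top view: the steel L is near (282,222) with its handle at (281,218), the large frame near (403,168), and the straight bar near (288,163). The purple and yellow look-alikes are apart from these. I'll enlarge both targets.

Run:
```python
import cv2
t=cv2.imread('pics/top0.png'); s=cv2.imread('pics/scene0.png')
def c(i,x,y,w,h,k,n): cv2.imwrite(f'pics/{n}.png',cv2.resize(i[y:y+h,x:x+w],None,fx=k,fy=k,interpolation=cv2.INTER_CUBIC))
c(t,250,185,70,60,10,'t_sq'); c(t,355,125,95,85,7,'t_fr')
c(s,250,180,70,70,8,'s_sq'); c(s,120,145,95,70,8,'s_fr')
```

```text
(no output)
```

View pics/t_sq.png

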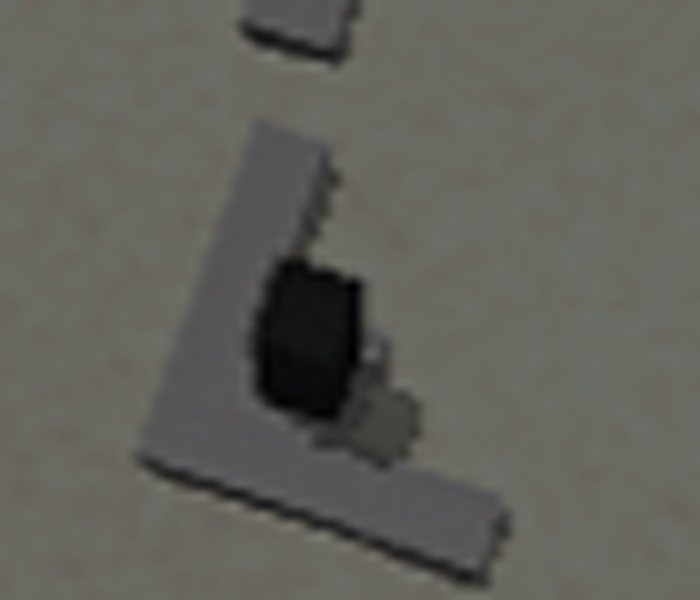

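View pics/t_fr.png

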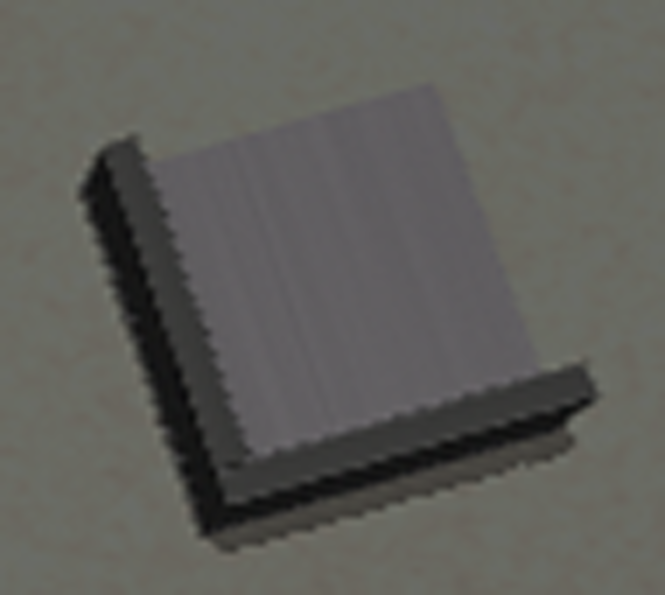

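View pics/s_sq.png

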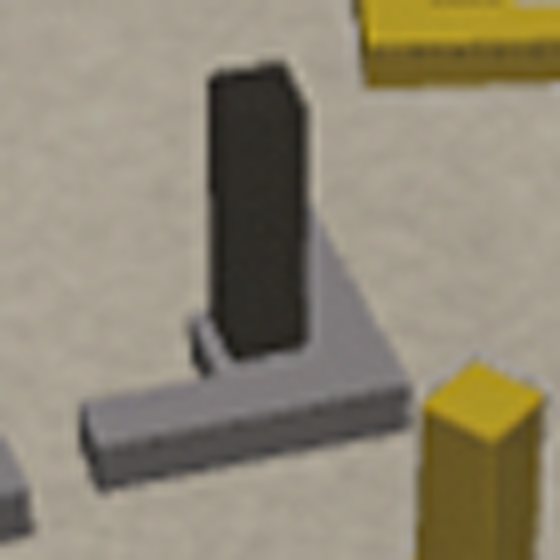

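View pics/s_fr.png

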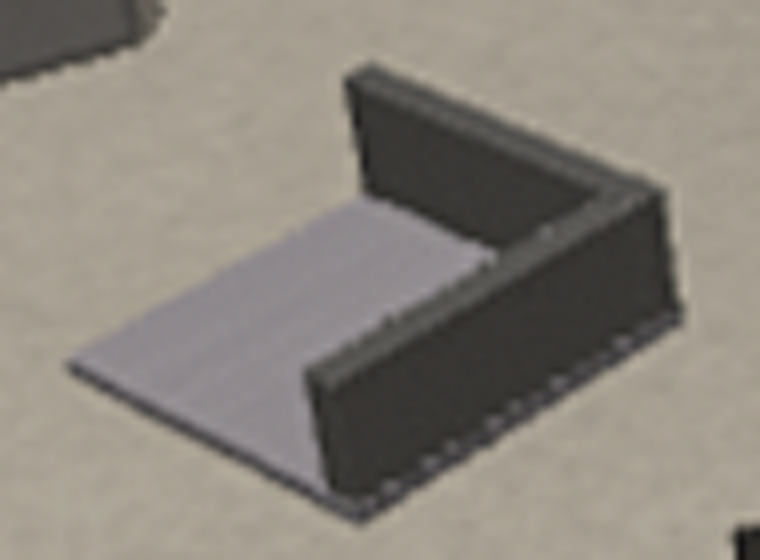

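```bash
cat >> h.py <<'E'
from scipy.optimize import least_squares
from scipy.spatial.transform import Rotation as Ro
def proj(K,T,P):
    P=np.atleast_2d(P); Q=(P-T[:3,3])@T[:3,:3]; Q=Q*[1,-1,-1]
    q=Q@K.T; return q[:,:2]/q[:,2:]
def uncrop(u,x0,y0,k): return (np.array(u,float)+.5)/k-.5+[x0,y0]
def fit(obs,x0,free_z=True):
    # obs: list of (K,T,model pts mm, px)
    def res(p):
        c,s=np.cos(p[2]),np.sin(p[2]); R=np.array([[c,-s,0],[s,c,0],[0,0,1]])
        t=np.array([p[0],p[1],p[3] if free_z else 0])
        return np.concatenate([(proj(K,T,np.array(m)/1e3@R.T+t)-u).ravel() for K,T,m,u in obs])
    r=least_squares(res,x0,loss='soft_l1'); return r.x,res(r.x)
E
cat > m1.py <<'E'
from h import *
def L(f): d=np.load('pics/'+f+'.npz'); return d['K'],d['T']
t=L('top0'); s=L('scene0')
sqT={(0,0,15):(147,452),(80,0,15):(490,572),(80,18,15):(507,512),(0,80,15):(258,120),(18,80,15):(327,150),(0,0,0):(143,463)}
sqS={(0,0,15):(410,383),(0,0,0):(405,425),(0,80,15):(100,445),(0,80,0):(105,490),(18,80,15):(85,403)}
frT={(0,0,46):(240,468),(-12,-12,46):(225,500),(0,110,46):(135,135),(-12,110,46):(105,152),(110,0,46):(585,362),(110,-12,46):(597,398),(110,110,6):(433,83)}
frS={(-12,-12,46):(665,190),(-12,110,46):(328,388),(0,110,46):(305,368),(110,0,46):(348,80),(110,-12,46):(372,65),(0,0,46):(597,190),(110,110,6):(70,362),(-12,110,6):(365,510),(110,0,6):(370,195)}
for nm,a,b,ca,cb,x0 in(('sq',sqT,sqS,(250,185,10),(250,180,8),(.5,0,-1.9,0)),('fr',frT,frS,(355,125,7),(120,145,8),(.6,-.3,-1.3,0))):
    oa=(*t,list(a),uncrop(list(a.values()),*ca)); ob=(*s,list(b),uncrop(list(b.values()),*cb))
    for o in([oa],[ob],[oa,ob]):
        x,r=fit(o,x0,len(o)==2); print(nm,x.round(4),np.degrees(x[2]).round(2),'res',np.abs(r).max().round(2),np.sqrt((r**2).mean()).round(2))
    print(r.reshape(-1,2).round(1).tolist())
E
python3 m1.py
```

```text
sq [ 0.4408  0.0096 -1.8561  0.    ] -106.34 res 1.41 0.61
sq [ 0.4393  0.007  -1.8425  0.    ] -105.57 res 0.69 0.39
sq [ 4.4060e-01  9.4000e-03 -1.8544e+00  1.6000e-03] -106.25 res 1.46 0.55
[[-0.7, 0.5], [-0.3, 0.3], [0.6, -1.5], [0.1, -0.1], [0.9, -0.5], [-0.1, 0.5], [0.5, -0.3], [0.9, 0.4], [0.0, 0.0], [-0.4, 0.4], [-0.6, -0.3]]
fr [ 0.5356 -0.2611 -1.238   0.    ] -70.93 res 1.28 0.63
fr [ 0.5354 -0.2642 -1.2353  0.    ] -70.78 res 1.26 0.5
fr [ 0.5357 -0.2612 -1.2374  0.0013] -70.9 res 1.61 0.62
[[1.5, -1.2], [0.1, 1.0], [0.2, -0.2], [-0.7, -1.1], [0.0, -0.0], [0.2, -0.0], [0.1, -0.3], [0.8, -0.0], [0.9, -0.1], [-0.1, 0.5], [-0.2, -0.1], [0.7, -0.2], [1.6, 0.6], [-0.1, -0.3], [-0.6, 0.2], [-0.3, 0.1]]
```

```bash
cat >> h.py <<'E'
def rel(p,yaw_deg,tilt=True):
    s=get_state(); R=Ro.from_euler('xyz',s['tool_rot']).as_matrix()
    G=Ro.from_euler('xyz',[np.pi,0,np.radians(yaw_deg)]).as_matrix()
    d=R.T@(np.array(p)-s['position']); w=np.degrees(Ro.from_matrix(R.T@G).as_rotvec())
    print('d',d.round(4),'w',w.round(2),'| t',round(s['t'],2),'pos',s['position'].round(4),'rpy',np.degrees(s['tool_rot']).round(2),'F',s['ft_force'].round(1),'q',s['joints'].round(2),'wd',round(s['width'],4))
E
python3 -c "
from h import *
rel([.461,-.028,.2],73.75)"
```

```text
d [-0.4265 -0.4727  0.0312] w [-7.000e-02  6.000e-02  8.025e+01] | t 0.15 pos [0.2848 0.5838 0.2305] rpy [-1.7992e+02  1.0000e-02  1.5400e+02] F [-0.6  0.8  0.1] q [-1.1   0.32 -0.07  1.45  0.02  1.37 -0.06] wd 0.0854
```

>>> {"api": "play_rows", "payload": {"steps": [{"dx":-0.025,"dy":-0.028,"wz":5},{"dx":-0.05,"dy":-0.056,"wz":10},{"dx":-0.075,"dy":-0.084,"wz":15},{"dx":-0.1,"dy":-0.112,"wz":20},{"dx":-0.125,"dy":-0.14,"wz":25},{"dx":-0.15,"dy":-0.168,"wz":30},{"dx":-0.175,"dy":-0.196,"wz":35},{"dx":-0.2,"dy":-0.224,"wz":40},{"dx":-0.225,"dy":-0.252,"wz":45},{"dx":-0.25,"dy":-0.28,"wz":50}]}}

```text
invalid input
```

```bash
python3 -c "
from h import *
rel([.461,-.028,.2],73.75)"
```

```text
d [-0.4265 -0.4727  0.0312] w [-7.000e-02  6.000e-02  8.025e+01] | t 0.15 pos [0.2848 0.5838 0.2305] rpy [-1.7992e+02  1.0000e-02  1.5400e+02] F [-0.6  0.8  0.1] q [-1.1   0.32 -0.07  1.45  0.02  1.37 -0.06] wd 0.0854
```

Perhaps every key is needed; I'll give all seven.

>>> {"api": "play_rows", "payload": {"steps": [{"dx":-0.025,"dy":-0.028,"dz":0,"wx":0,"wy":0,"wz":5,"jaw":0.085},{"dx":-0.05,"dy":-0.056,"dz":0,"wx":0,"wy":0,"wz":10,"jaw":0.085},{"dx":-0.075,"dy":-0.084,"dz":0,"wx":0,"wy":0,"wz":15,"jaw":0.085},{"dx":-0.1,"dy":-0.112,"dz":0,"wx":0,"wy":0,"wz":20,"jaw":0.085},{"dx":-0.125,"dy":-0.14,"dz":0,"wx":0,"wy":0,"wz":25,"jaw":0.085},{"dx":-0.15,"dy":-0.168,"dz":0,"wx":0,"wy":0,"wz":30,"jaw":0.085},{"dx":-0.175,"dy":-0.196,"dz":0,"wx":0,"wy":0,"wz":35,"jaw":0.085},{"dx":-0.2,"dy":-0.224,"dz":0,"wx":0,"wy":0,"wz":40,"jaw":0.085},{"dx":-0.225,"dy":-0.252,"dz":0,"wx":0,"wy":0,"wz":45,"jaw":0.085},{"dx":-0.25,"dy":-0.28,"dz":0,"wx":0,"wy":0,"wz":50,"jaw":0.085}]}}

```text
t: 0.98
position: [0.3869, 0.2211, 0.2312]
tool_rot: [3.142, -0.0, 1.811]
ft_force: [1.7, 0.1, 0.5]
width: 0.0846
```

```bash
python3 -c "
from h import *
rel([.461,-.028,.2],73.75)"
```

```text
d [-0.2595  0.0127  0.0311] w [-0.000e+00 -2.000e-02  3.001e+01] | t 0.98 pos [0.3869 0.2211 0.2312] rpy [ 1.8000e+02 -2.0000e-02  1.0376e+02] F [1.7 0.1 0.5] q [-0.8  -0.13  0.21  1.93  0.03  1.33 -0.36] wd 0.0846
```

>>> {"api": "play_rows", "payload": {"steps": [{"dx":-0.035,"dy":0.002,"dz":0.004,"wx":0,"wy":0,"wz":4,"jaw":0.085},{"dx":-0.07,"dy":0.004,"dz":0.008,"wx":0,"wy":0,"wz":8,"jaw":0.085},{"dx":-0.105,"dy":0.005,"dz":0.012,"wx":0,"wy":0,"wz":12,"jaw":0.085},{"dx":-0.14,"dy":0.007,"dz":0.016,"wx":0,"wy":0,"wz":16,"jaw":0.085},{"dx":-0.175,"dy":0.009,"dz":0.02,"wx":0,"wy":0,"wz":20,"jaw":0.085},{"dx":-0.21,"dy":0.01,"dz":0.025,"wx":0,"wy":0,"wz":25,"jaw":0.085},{"dx":-0.24,"dy":0.012,"dz":0.028,"wx":0,"wy":0,"wz":28,"jaw":0.085},{"dx":-0.26,"dy":0.013,"dz":0.031,"wx":0,"wy":0,"wz":30,"jaw":0.085},{"dx":-0.26,"dy":0.013,"dz":0.031,"wx":0,"wy":0,"wz":30,"jaw":0.085},{"dx":-0.26,"dy":0.013,"dz":0.031,"wx":0,"wy":0,"wz":30,"jaw":0.085}]}}

```text
t: 1.82
position: [0.4622, -0.0271, 0.2]
tool_rot: [-3.141, -0.0, 1.289]
ft_force: [-0.3, 1.1, -0.8]
width: 0.0851
```

```bash
python3 -c "
from h import *
snap('wrist','w1')
rel([.461,-.028,.2],73.75)"
```

```text
d [-0.0025 -0.0005  0.0001] w [-0.04 -0.02  0.26] | t 1.87 pos [ 0.4622 -0.0257  0.2001] rpy [-1.7996e+02 -2.0000e-02  7.4010e+01] F [-0.2  0.6  0.2] q [-0.53 -0.09  0.51  1.95  0.04  1.26 -0.32] wd 0.0849
```

View pics/w1.png

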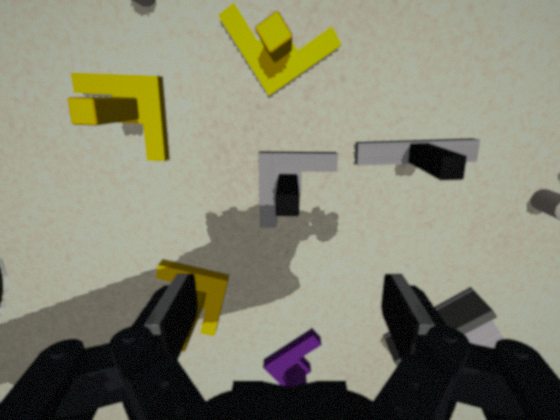

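The wrist view shows the steel L with its outer corner at (260,152), handle at (288,195), legs nearly axis-aligned in the image. I'll enlarge it.

Run:
```python
import cv2
i=cv2.imread('pics/w1.png'); cv2.imwrite('pics/w1c.png',cv2.resize(i[140:240,245:350],None,fx=6,fy=6,interpolation=cv2.INTER_CUBIC))
```

```text
(no output)
```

View pics/w1c.png

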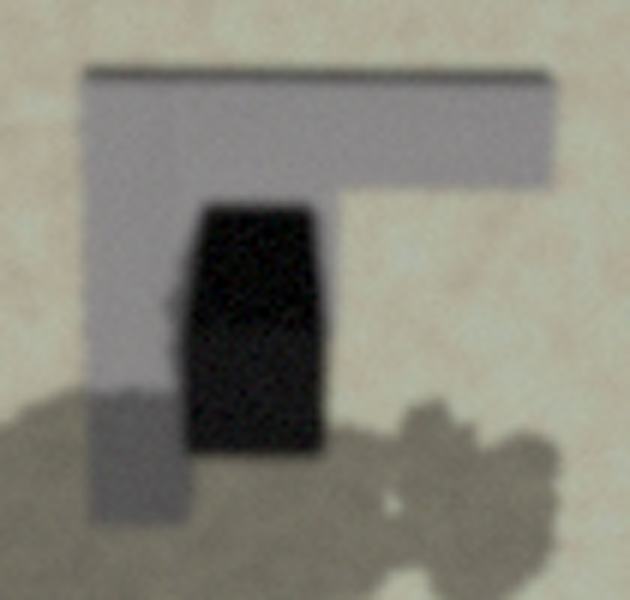

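```bash
cat >> h.py <<'E'
def LW(f):
    d=np.load('pics/'+f+'.npz'); W=np.eye(4); W[:3,:3]=Ro.from_euler('xyz',d['r']).as_matrix(); W[:3,3]=d['p']; return d['K'],W@d['T']
E
cat > m2.py <<'E'
from m1 import *
w={(0,0,15):(84,82),(0,80,15):(552,84),(18,80,15):(550,188),(80,0,15):(92,523),(80,18,15):(188,523)}
hd={(40,20,90):(185,455),(40,40,90):(323,455),(20,20,90):(188,318),(20,40,90):(323,318),(20,20,15):(205,207),(20,40,15):(312,207)}
K,T=LW('w1'); f=lambda d:(K,T,list(d),uncrop(list(d.values()),245,140,6))
oa=(*t,list(sqT),uncrop(list(sqT.values()),250,185,10)); ob=(*s,list(sqS),uncrop(list(sqS.values()),250,180,8))
for o,z in(([f(w)],0),([f(w),f(hd)],0),([f(w),f(hd)],1),([f(hd)],0),([oa,ob,f(w),f(hd)],1)):
    x,r=fit(o,(.44,.01,-1.85,0),z); c,S=np.cos(x[2]),np.sin(x[2])
    print(x.round(4),np.degrees(x[2]).round(2),np.sqrt((r**2).mean()).round(2),np.abs(r).max().round(2),'handle',(x[0]+.03*(c-S)).round(4),(x[1]+.03*(c+S)).round(4))
rel([.4610,-.0275,.2],73.75)
E
python3 m2.py|tail -6
```

```text
[ 0.4405  0.01   -1.8577  0.    ] -106.44 0.62 1.19 handle 0.4608 -0.0273
[ 0.4407  0.0102 -1.8592  0.    ] -106.52 0.91 1.75 handle 0.461 -0.0271
[ 0.4401  0.008  -1.8583 -0.008 ] -106.47 0.59 1.28 handle 0.4604 -0.0293
[ 0.4408  0.0104 -1.8586  0.    ] -106.49 1.09 1.96 handle 0.4611 -0.0269
[ 4.407e-01  9.900e-03 -1.859e+00 -3.000e-04] -106.51 0.8 1.55 handle 0.4609 -0.0274
d [-0.002  -0.0006  0.0001] w [-0.04 -0.02  0.26] | t 1.87 pos [ 0.4622 -0.0257  0.2001] rpy [-1.7996e+02 -2.0000e-02  7.4010e+01] F [-0.2  0.6  0.2] q [-0.53 -0.09  0.51  1.95  0.04  1.26 -0.32] wd 0.0849
```

>>> {"api": "play_rows", "payload": {"steps": [{"dx":-0.002,"dy":-0.0005,"dz":0.02,"wx":0,"wy":0,"wz":0.5,"jaw":0.085},{"dx":-0.002,"dy":-0.0005,"dz":0.04,"wx":0,"wy":0,"wz":0.5,"jaw":0.085},{"dx":-0.002,"dy":-0.0005,"dz":0.06,"wx":0,"wy":0,"wz":0.5,"jaw":0.085},{"dx":-0.002,"dy":-0.0005,"dz":0.08,"wx":0,"wy":0,"wz":0.5,"jaw":0.085},{"dx":-0.002,"dy":-0.0005,"dz":0.095,"wx":0,"wy":0,"wz":0.5,"jaw":0.085},{"dx":-0.002,"dy":-0.0005,"dz":0.1,"wx":0,"wy":0,"wz":0.5,"jaw":0.085},{"dx":-0.002,"dy":-0.0005,"dz":0.1,"wx":0,"wy":0,"wz":0.5,"jaw":0.085},{"dx":-0.002,"dy":-0.0005,"dz":0.1,"wx":0,"wy":0,"wz":0.5,"jaw":0.085},{"dx":-0.002,"dy":-0.0005,"dz":0.1,"wx":0,"wy":0,"wz":0.5,"jaw":0.085},{"dx":-0.002,"dy":-0.0005,"dz":0.1,"wx":0,"wy":0,"wz":0.5,"jaw":0.085}]}}

```text
t: 2.7
position: [0.4623, -0.0276, 0.1015]
tool_rot: [3.14, -0.001, 1.283]
ft_force: [0.2, -0.4, -0.8]
width: 0.0849
```

```bash
python3 -c "
from h import *
rel([.461,-.0274,.052],73.5)"
```

```text
d [-0.0002 -0.0014  0.0495] w [ 0.11 -0.07  0.03] | t 2.7 pos [ 0.4623 -0.0276  0.1015] rpy [ 1.7989e+02 -7.0000e-02  7.3530e+01] F [ 0.2 -0.4 -0.8] q [-0.52  0.02  0.53  2.07 -0.01  1.05 -0.27] wd 0.0849
```

>>> {"api": "play_rows", "payload": {"steps": [{"dx":0,"dy":-0.001,"dz":0.015,"wx":0,"wy":0,"wz":0,"jaw":0.085},{"dx":0,"dy":-0.001,"dz":0.03,"wx":0,"wy":0,"wz":0,"jaw":0.085},{"dx":0,"dy":-0.001,"dz":0.045,"wx":0,"wy":0,"wz":0,"jaw":0.085},{"dx":0,"dy":-0.001,"dz":0.049,"wx":0,"wy":0,"wz":0,"jaw":0.085},{"dx":0,"dy":-0.001,"dz":0.049,"wx":0,"wy":0,"wz":0,"jaw":0.085},{"dx":0,"dy":-0.001,"dz":0.049,"wx":0,"wy":0,"wz":0,"jaw":0.06},{"dx":0,"dy":-0.001,"dz":0.049,"wx":0,"wy":0,"wz":0,"jaw":0.04},{"dx":0,"dy":-0.001,"dz":0.049,"wx":0,"wy":0,"wz":0,"jaw":0.028},{"dx":0,"dy":-0.001,"dz":0.049,"wx":0,"wy":0,"wz":0,"jaw":0.022},{"dx":0,"dy":-0.001,"dz":0.049,"wx":0,"wy":0,"wz":0,"jaw":0.01}]}}

```text
t: 3.53
position: [0.4608, -0.0276, 0.0518]
tool_rot: [3.141, -0.001, 1.283]
ft_force: [-0.5, -0.2, -0.8]
width: 0.0251
```

>>> {"api": "play_rows", "payload": {"steps": [{"dx":0,"dy":0,"dz":0,"wx":0,"wy":0,"wz":0,"jaw":0.0},{"dx":0,"dy":0,"dz":0,"wx":0,"wy":0,"wz":0,"jaw":0.0},{"dx":0,"dy":0,"dz":0,"wx":0,"wy":0,"wz":0,"jaw":0.0},{"dx":0,"dy":0,"dz":0,"wx":0,"wy":0,"wz":0,"jaw":0.0},{"dx":0,"dy":0,"dz":0,"wx":0,"wy":0,"wz":0,"jaw":0.0},{"dx":0,"dy":0,"dz":0,"wx":0,"wy":0,"wz":0,"jaw":0.0},{"dx":0,"dy":0,"dz":-0.005,"wx":0,"wy":0,"wz":0,"jaw":0.0},{"dx":0,"dy":0,"dz":-0.01,"wx":0,"wy":0,"wz":0,"jaw":0.0},{"dx":0,"dy":0,"dz":-0.015,"wx":0,"wy":0,"wz":0,"jaw":0.0},{"dx":0,"dy":0,"dz":-0.015,"wx":0,"wy":0,"wz":0,"jaw":0.0}]}}

```text
t: 4.37
position: [0.461, -0.0277, 0.0671]
tool_rot: [3.14, -0.001, 1.283]
ft_force: [0.2, 0.3, -3.2]
width: 0.0191
```

```bash
python3 -c "
from h import *
snap('wrist','w2');snap('scene','s2')
rel([.461,-.0274,.2],73.5)
import cv2
a=cv2.imread('pics/w2.png');b=cv2.imread('pics/s2.png')
cv2.imwrite('pics/c2.png',np.hstack([cv2.resize(a,(400,300)),cv2.resize(b[130:280,180:380],(400,300))]))"
```

```text
d [ 0.0004  0.0005 -0.1336] w [ 0.02 -0.02  0.  ] | t 4.47 pos [ 0.4605 -0.0276  0.0664] rpy [ 1.7998e+02 -2.0000e-02  7.3500e+01] F [-0.2 -0.3 -2.9] q [-0.51  0.07  0.54  2.11 -0.05  0.97 -0.24] wd 0.0196
```

View pics/c2.png

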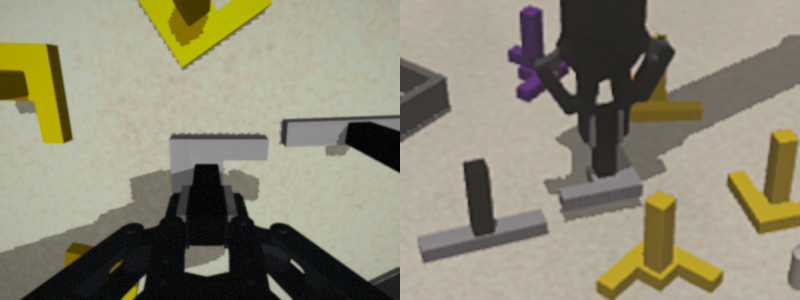

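```bash
python3 -c "
from h import *
rel([.593,-.289,.175],109.1)"
```

```text
d [-0.213   0.2013 -0.1086] w [ 2.00e-02 -1.00e-02 -3.56e+01] | t 4.47 pos [ 0.4605 -0.0276  0.0664] rpy [ 1.7998e+02 -2.0000e-02  7.3500e+01] F [-0.2 -0.3 -2.9] q [-0.51  0.07  0.54  2.11 -0.05  0.97 -0.24] wd 0.0196
```

>>> {"api": "play_rows", "payload": {"steps": [{"dx":0,"dy":0,"dz":-0.02,"wx":0,"wy":0,"wz":0,"jaw":0.0},{"dx":0,"dy":0,"dz":-0.045,"wx":0,"wy":0,"wz":0,"jaw":0.0},{"dx":0,"dy":0,"dz":-0.07,"wx":0,"wy":0,"wz":0,"jaw":0.0},{"dx":0,"dy":0,"dz":-0.095,"wx":0,"wy":0,"wz":0,"jaw":0.0},{"dx":-0.01,"dy":0.01,"dz":-0.108,"wx":0,"wy":0,"wz":-2,"jaw":0.0},{"dx":-0.03,"dy":0.029,"dz":-0.108,"wx":0,"wy":0,"wz":-5,"jaw":0.0},{"dx":-0.052,"dy":0.05,"dz":-0.108,"wx":0,"wy":0,"wz":-9,"jaw":0.0},{"dx":-0.075,"dy":0.071,"dz":-0.108,"wx":0,"wy":0,"wz":-13,"jaw":0.0},{"dx":-0.098,"dy":0.093,"dz":-0.108,"wx":0,"wy":0,"wz":-17,"jaw":0.0},{"dx":-0.12,"dy":0.114,"dz":-0.108,"wx":0,"wy":0,"wz":-21,"jaw":0.0}]}}

```text
t: 5.3
position: [0.536, -0.1764, 0.174]
tool_rot: [-3.141, 0.0, 1.653]
ft_force: [-0.6, 0.3, -3.2]
width: 0.0194
```

```bash
python3 -c "
from h import *
rel([.593,-.289,.175],109.1)"
```

```text
d [-0.1169  0.0475 -0.001 ] w [-1.000e-02 -0.000e+00 -1.437e+01] | t 5.3 pos [ 0.536  -0.1764  0.174 ] rpy [-179.99    0.     94.73] F [-0.6  0.3 -3.2] q [-0.33  0.2   0.68  1.77 -0.13  1.22  0.47] wd 0.0194
```

>>> {"api": "play_rows", "payload": {"steps": [{"dx":-0.02,"dy":0.008,"dz":0,"wx":0,"wy":0,"wz":-3,"jaw":0.0},{"dx":-0.04,"dy":0.016,"dz":0,"wx":0,"wy":0,"wz":-6,"jaw":0.0},{"dx":-0.06,"dy":0.024,"dz":0,"wx":0,"wy":0,"wz":-9,"jaw":0.0},{"dx":-0.08,"dy":0.032,"dz":0,"wx":0,"wy":0,"wz":-11,"jaw":0.0},{"dx":-0.1,"dy":0.04,"dz":0,"wx":0,"wy":0,"wz":-13,"jaw":0.0},{"dx":-0.112,"dy":0.046,"dz":0,"wx":0,"wy":0,"wz":-14,"jaw":0.0},{"dx":-0.117,"dy":0.0475,"dz":0,"wx":0,"wy":0,"wz":-14.4,"jaw":0.0},{"dx":-0.117,"dy":0.0475,"dz":0,"wx":0,"wy":0,"wz":-14.4,"jaw":0.0},{"dx":-0.117,"dy":0.0475,"dz":0,"wx":0,"wy":0,"wz":-14.4,"jaw":0.0},{"dx":-0.117,"dy":0.0475,"dz":0,"wx":0,"wy":0,"wz":-14.4,"jaw":0.0}]}}

```text
t: 6.13
position: [0.592, -0.2865, 0.174]
tool_rot: [-3.142, -0.002, 1.902]
ft_force: [0.8, -0.7, -3.8]
width: 0.0193
```

```bash
python3 -c "
from h import *
snap('wrist','w3');snap('scene','s3');snap('top','t3')
rel([.593,-.289,.175],109.1)
b=cv2.imread('pics/s3.png')
cv2.imwrite('pics/s3c.png',cv2.resize(b[80:220,100:280],(720,560),interpolation=cv2.INTER_CUBIC))"
```

```text
d [-0.0024 -0.0001 -0.0005] w [ 0.03 -0.04 -0.13] | t 6.28 pos [ 0.5923 -0.2867  0.1745] rpy [ 1.7997e+02 -4.0000e-02  1.0897e+02] F [-0.3  0.4 -3.4] q [-0.09  0.42  0.66  1.53 -0.27  1.29  0.94] wd 0.0194
```

View pics/w3.png

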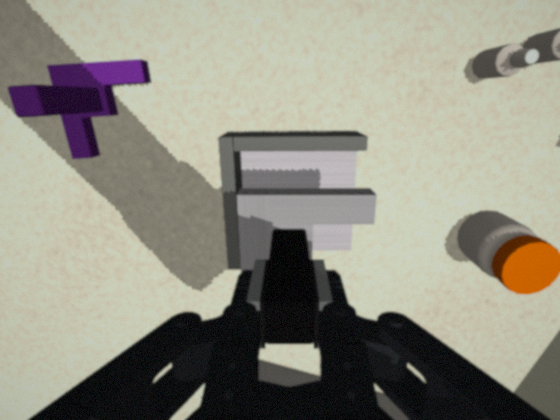

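View pics/s3c.png

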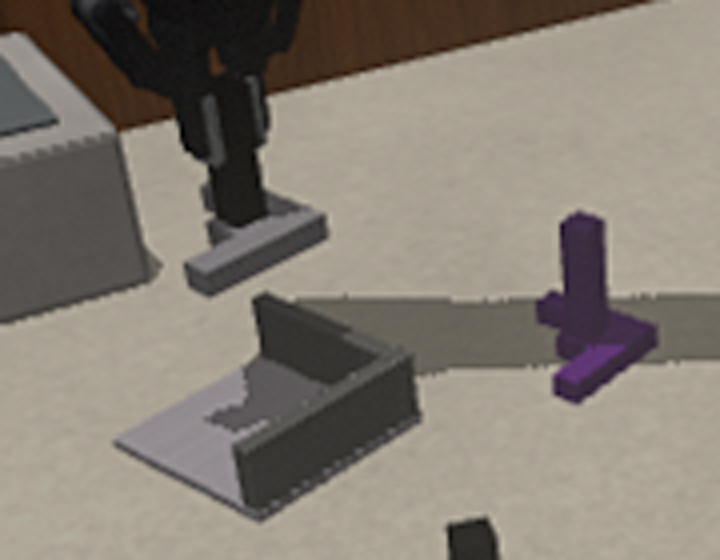

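Wrist view: the frame's inner corner (wall tops) is near (241,150) and the held square's outer corner near (238,195), with edges parallel. I'll enlarge to refine both poses.

Run:
```python
import cv2
i=cv2.imread('pics/w3.png'); cv2.imwrite('pics/w3c.png',cv2.resize(i[120:280,210:385],None,fx=4.5,fy=3.7,interpolation=cv2.INTER_CUBIC))
cv2.imwrite('pics/w3d.png',cv2.resize(i[125:280,212:272],None,fx=7,fy=3.8,interpolation=cv2.INTER_CUBIC)) if 0 else None
cv2.imwrite('pics/w3c.png',cv2.resize(i[124:274,212:382],None,fx=4,fy=4,interpolation=cv2.INTER_CUBIC))
```

```text
(no output)
```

View pics/w3c.png

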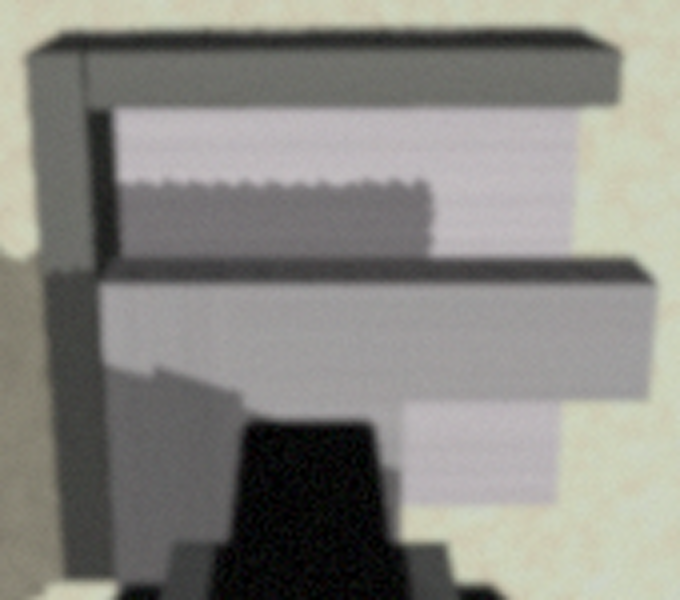

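```bash
cat > m3.py <<'E'
from m1 import *
F={(0,0,46):(88,107),(0,110,46):(617,105),(-12,110,46):(620,55),(-12,-12,46):(30,58),(110,-12,46):(66,580),(110,0,46):(117,578),(110,110,6):(555,503)}
S={(0,0,15):(101,283),(0,80,15):(655,284),(18,80,15):(650,400),(0,0,0):(104,262),(0,80,0):(632,262)}
K,T=LW('w3'); f=lambda d:(K,T,list(d),uncrop(list(d.values()),212,124,4))
oa=(*t,list(frT),uncrop(list(frT.values()),355,125,7)); ob=(*s,list(frS),uncrop(list(frS.values()),120,145,8))
def go(n,o,x0,z):
    x,r=fit(o,x0,z); print('>>',n,x.round(4),np.degrees(x[2]).round(2),np.sqrt((r**2).mean()).round(2),np.abs(r).max().round(2)); return x
go('fr w',[f(F)],(.53,-.26,-1.23,0),0)
go('fr w z',[f(F)],(.53,-.26,-1.23,0),1)
fr=go('fr all',[oa,ob,f(F)],(.53,-.26,-1.23,0),0)
sq=go('sq w',[f(S)],(.55,-.27,-1.23,.12),1)
R=Ro.from_euler('z',-fr[2]).as_matrix(); print('>> sq in frame mm',(R@[*(sq[:2]-fr[:2]),sq[3]]*1e3).round(1))
p=np.load('pics/w3.npz')['p']; print('>> tcp in frame mm',(R@[*(p[:2]-fr[:2]),p[2]]*1e3).round(1), 'tcp in square',(Ro.from_euler('z',-sq[2]).as_matrix()@(p-[sq[0],sq[1],sq[3]])*1e3).round(1))
E
python3 m3.py|grep '>>'
```

```text
>> fr w [ 0.5354 -0.2631 -1.2347  0.    ] -70.74 1.2 2.14
>> fr w z [ 0.5358 -0.2644 -1.2351 -0.0044] -70.76 0.63 1.23
>> fr all [ 0.5355 -0.2628 -1.2355  0.    ] -70.79 0.9 2.41
>> sq w [ 0.5537 -0.2688 -1.2361  0.1212] -70.82 0.96 2.1
>> sq in frame mm [ 11.7  15.2 121.2]
>> tcp in frame mm [ 41.   45.6 174. ] tcp in square [29.3 30.4 52.8]
```

>>> {"api": "play_rows", "payload": {"steps": [{"dx":0,"dy":-0.003,"dz":0.015,"wx":0,"wy":0,"wz":0,"jaw":0.0},{"dx":0.002,"dy":-0.006,"dz":0.03,"wx":0,"wy":0,"wz":0,"jaw":0.0},{"dx":0.004,"dy":-0.008,"dz":0.045,"wx":0,"wy":0,"wz":0,"jaw":0.0},{"dx":0.004,"dy":-0.008,"dz":0.06,"wx":0,"wy":0,"wz":0,"jaw":0.0},{"dx":0.004,"dy":-0.008,"dz":0.075,"wx":0,"wy":0,"wz":0,"jaw":0.0},{"dx":0.004,"dy":-0.008,"dz":0.09,"wx":0,"wy":0,"wz":0,"jaw":0.0},{"dx":0.004,"dy":-0.008,"dz":0.1,"wx":0,"wy":0,"wz":0,"jaw":0.0},{"dx":0.004,"dy":-0.008,"dz":0.108,"wx":0,"wy":0,"wz":0,"jaw":0.0},{"dx":0.004,"dy":-0.008,"dz":0.11,"wx":0,"wy":0,"wz":0,"jaw":0.0},{"dx":0.004,"dy":-0.008,"dz":0.11,"wx":0,"wy":0,"wz":0,"jaw":0.0}]}}

```text
t: 7.12
position: [0.5833, -0.2865, 0.0641]
tool_rot: [-3.141, -0.0, 1.901]
ft_force: [-0.1, 0.6, -2.7]
width: 0.0194
```

```bash
cat >> h.py <<'E'
def infr():
    s=get_state(); R=Ro.from_euler('z',1.2355).as_matrix(); p=s['position']
    print('tcp-30 in frame',(R@(p-[.5355,-.2628,0])*1e3-[30,30,52]).round(1),'F in frame',(R@s['ft_force']).round(2),'tq',s['torque'].round(2),'rpy',np.degrees(s['tool_rot']).round(2),'t',round(s['t'],2),'w',s['width'].round(4))
E
python3 -c "
from h import *
infr();snap('wrist','w4');snap('scene','s4');infr()
a=cv2.imread('pics/w4.png');b=cv2.imread('pics/s4.png')
cv2.imwrite('pics/c4.png',np.hstack([cv2.resize(a,(400,300)),cv2.resize(b[100:220,110:270],(400,300))]))"
```

```text
Traceback (most recent call last):
  File "h.py", line 29, in infr
    print('tcp-30 in frame',(R@(p-[.5355,-.2628,0])*1e3-[30,30,52]).round(1),'F in frame',(R@s['ft_force']).round(2),'tq',s['torque'].round(2),'rpy',np.degrees(s['tool_rot']).round(2),'t',round(s['t'],2),'w',s['width'].round(4))
                                                                                                                                                                                                                ^^^^^^^^^^^^^^^^
AttributeError: 'float' object has no attribute 'round'
```

```bash
sed -i "s/,'w',s\['width'\].round(4))/,'w',s['width'])/" h.py
python3 -c "
from h import *
infr();snap('wrist','w4');snap('scene','s4');infr()
a=cv2.imread('pics/w4.png');b=cv2.imread('pics/s4.png')
cv2.imwrite('pics/c4.png',np.hstack([cv2.resize(a,(400,300)),cv2.resize(b[100:220,110:270],(400,300))]))"
```

```text
tcp-30 in frame [ 8.1  7.3 12.1] F in frame [-0.58  0.14 -2.74] tq [-0.05 -0.01 -0.  ] rpy [-1.7998e+02 -2.0000e-02  1.0892e+02] t 7.12 w 0.01942928359097342
tcp-30 in frame [ 8.9  7.7 13.2] F in frame [ 0.05  0.48 -3.51] tq [ 0.02  0.01 -0.04] rpy [1.7994e+02 5.0000e-02 1.0890e+02] t 7.22 w 0.019223087698924106
```

View pics/c4.png

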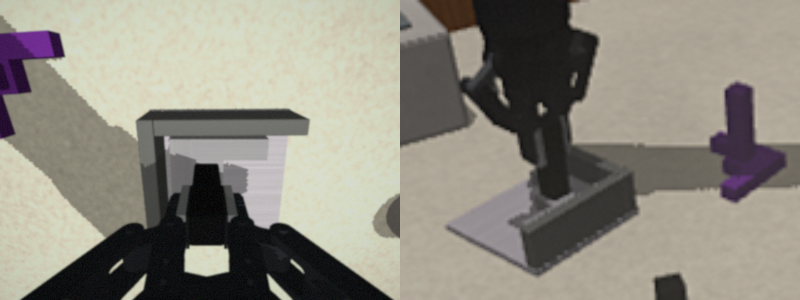

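The square is inside the frame, ~6 mm above the plate and ~8 mm from each wall. I'll lower it gently and move in.

>>> {"api": "play_rows", "payload": {"steps": [{"dx":0,"dy":0,"dz":0.001,"wx":0,"wy":0,"wz":0,"jaw":0.0},{"dx":0,"dy":0,"dz":0.002,"wx":0,"wy":0,"wz":0,"jaw":0.0},{"dx":0.001,"dy":-0.001,"dz":0.003,"wx":0,"wy":0,"wz":0,"jaw":0.0},{"dx":0.002,"dy":-0.002,"dz":0.004,"wx":0,"wy":0,"wz":0,"jaw":0.0},{"dx":0.003,"dy":-0.003,"dz":0.005,"wx":0,"wy":0,"wz":0,"jaw":0.0},{"dx":0.004,"dy":-0.004,"dz":0.005,"wx":0,"wy":0,"wz":0,"jaw":0.0},{"dx":0.005,"dy":-0.005,"dz":0.005,"wx":0,"wy":0,"wz":0,"jaw":0.0},{"dx":0.005,"dy":-0.005,"dz":0.005,"wx":0,"wy":0,"wz":0,"jaw":0.0},{"dx":0.005,"dy":-0.005,"dz":0.005,"wx":0,"wy":0,"wz":0,"jaw":0.0},{"dx":0.005,"dy":-0.005,"dz":0.005,"wx":0,"wy":0,"wz":0,"jaw":0.0}]}}

```text
t: 8.05
position: [0.5771, -0.2837, 0.0594]
tool_rot: [3.141, 0.0, 1.901]
ft_force: [-0.3, 0.5, -3.2]
width: 0.0194
```

```bash
python3 -c "
from h import *
infr()"
```

```text
tcp-30 in frame [3.5 2.4 7.4] F in frame [-0.62 -0.12 -3.15] tq [-0.01 -0.05 -0.06] rpy [1.7998e+02 1.0000e-02 1.0890e+02] t 8.05 w 0.01938359511311841
```

Still free. Down 1 mm more and inward 0.5 mm at a time.

>>> {"api": "play_rows", "payload": {"steps": [{"dx":0,"dy":0,"dz":0.0005,"wx":0,"wy":0,"wz":0,"jaw":0.0},{"dx":0.0005,"dy":-0.0005,"dz":0.001,"wx":0,"wy":0,"wz":0,"jaw":0.0},{"dx":0.001,"dy":-0.001,"dz":0.001,"wx":0,"wy":0,"wz":0,"jaw":0.0},{"dx":0.0015,"dy":-0.0015,"dz":0.001,"wx":0,"wy":0,"wz":0,"jaw":0.0},{"dx":0.002,"dy":-0.002,"dz":0.001,"wx":0,"wy":0,"wz":0,"jaw":0.0},{"dx":0.0025,"dy":-0.0025,"dz":0.001,"wx":0,"wy":0,"wz":0,"jaw":0.0},{"dx":0.003,"dy":-0.003,"dz":0.001,"wx":0,"wy":0,"wz":0,"jaw":0.0},{"dx":0.003,"dy":-0.003,"dz":0.001,"wx":0,"wy":0,"wz":0,"jaw":0.0},{"dx":0.003,"dy":-0.003,"dz":0.001,"wx":0,"wy":0,"wz":0,"jaw":0.0},{"dx":0.003,"dy":-0.003,"dz":0.001,"wx":0,"wy":0,"wz":0,"jaw":0.0}]}}

```text
t: 8.88
position: [0.5739, -0.2817, 0.0586]
tool_rot: [3.14, 0.0, 1.901]
ft_force: [2.7, 0.2, -2.7]
width: 0.0195
```

```bash
python3 -c "
from h import *
infr()"
```

```text
tcp-30 in frame [0.5 0.  6.6] F in frame [ 0.69  2.64 -2.73] tq [ 0.02 -0.63  0.14] rpy [1.7993e+02 3.0000e-02 1.0893e+02] t 8.88 w 0.01950531249581724
```

>>> {"api": "play_rows", "payload": {"steps": [{"dx":0.0005,"dy":0,"dz":0,"wx":0,"wy":0,"wz":0,"jaw":0.0},{"dx":0.001,"dy":0,"dz":0,"wx":0,"wy":0,"wz":0,"jaw":0.0},{"dx":0.0015,"dy":-0.0005,"dz":0,"wx":0,"wy":0,"wz":0,"jaw":0.0},{"dx":0.0015,"dy":-0.0005,"dz":0,"wx":0,"wy":0,"wz":0,"jaw":0.0},{"dx":0.0015,"dy":-0.0005,"dz":0,"wx":0,"wy":0,"wz":0,"jaw":0.0},{"dx":0.0015,"dy":-0.0005,"dz":0,"wx":0,"wy":0,"wz":0,"jaw":0.0},{"dx":0.0015,"dy":-0.0005,"dz":0,"wx":0,"wy":0,"wz":0,"jaw":0.0},{"dx":0.0015,"dy":-0.0005,"dz":0,"wx":0,"wy":0,"wz":0,"jaw":0.0},{"dx":0.0015,"dy":-0.0005,"dz":0,"wx":0,"wy":0,"wz":0,"jaw":0.0},{"dx":0.0015,"dy":-0.0005,"dz":0,"wx":0,"wy":0,"wz":0,"jaw":0.0}]}}

```text
t: 9.72
position: [0.5736, -0.2814, 0.0588]
tool_rot: [3.139, 0.003, 1.901]
ft_force: [4.8, -1.4, -5.2]
width: 0.0193
```

```bash
python3 -c "
from h import *
infr()"
```

```text
tcp-30 in frame [ 0.  -0.2  6.8] F in frame [ 2.88  4.06 -5.16] tq [-0.53 -1.38  0.2 ] rpy [1.7987e+02 1.6000e-01 1.0891e+02] t 9.72 w 0.019347296532165784
```

Both walls are in contact (2.9 and 4.1 N). I'll press more firmly and hold.

>>> {"api": "play_rows", "payload": {"steps": [{"dx":0.0005,"dy":-0.0003,"dz":0,"wx":0,"wy":0,"wz":0,"jaw":0.0},{"dx":0.001,"dy":-0.0006,"dz":0,"wx":0,"wy":0,"wz":0,"jaw":0.0},{"dx":0.0015,"dy":-0.001,"dz":0,"wx":0,"wy":0,"wz":0,"jaw":0.0},{"dx":0.002,"dy":-0.0014,"dz":0,"wx":0,"wy":0,"wz":0,"jaw":0.0},{"dx":0.002,"dy":-0.0014,"dz":0,"wx":0,"wy":0,"wz":0,"jaw":0.0},{"dx":0.002,"dy":-0.0014,"dz":0,"wx":0,"wy":0,"wz":0,"jaw":0.0},{"dx":0.002,"dy":-0.0014,"dz":0,"wx":0,"wy":0,"wz":0,"jaw":0.0},{"dx":0.002,"dy":-0.0014,"dz":0,"wx":0,"wy":0,"wz":0,"jaw":0.0},{"dx":0.002,"dy":-0.0014,"dz":0,"wx":0,"wy":0,"wz":0,"jaw":0.0},{"dx":0.002,"dy":-0.0014,"dz":0,"wx":0,"wy":0,"wz":0,"jaw":0.0}]}}

```text
t: 10.55
position: [0.5732, -0.2811, 0.0592]
tool_rot: [3.137, 0.007, 1.901]
ft_force: [8.3, -4.3, -6.4]
width: 0.0192
```

```bash
python3 -c "
from h import *
infr()
snap('wrist','w5');snap('scene','s5');infr()
a=cv2.imread('pics/w5.png');b=cv2.imread('pics/s5.png')
cv2.imwrite('pics/c5.png',np.hstack([cv2.resize(a[120:345,130:430],(400,300)),cv2.resize(b[100:220,110:270],(400,300))]))"
```

```text
tcp-30 in frame [-0.3 -0.4  7.2] F in frame [ 6.83  6.45 -6.36] tq [-1.15 -2.24  0.32] rpy [179.73   0.37 108.93] t 10.55 w 0.01918333155326176
tcp-30 in frame [-0.3 -0.5  7.2] F in frame [ 7.68  6.06 -6.89] tq [-1.16 -2.31  0.27] rpy [179.73   0.37 108.92] t 10.65 w 0.01932492477755935
```

View pics/c5.png

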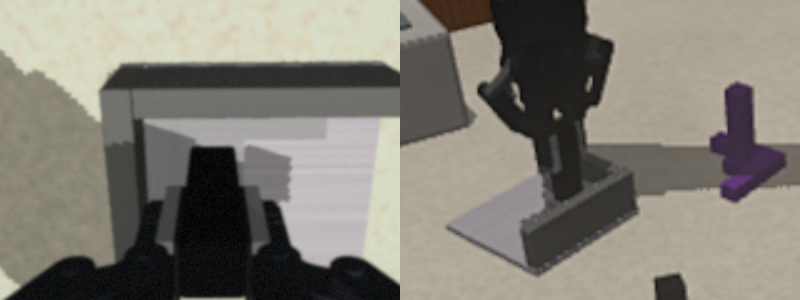

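About 7 and 6 N on the walls, held for over half a second. Next: relax the push, settle onto the plate, and open.

>>> {"api": "play_rows", "payload": {"steps": [{"dx":0,"dy":0,"dz":0,"wx":0,"wy":0,"wz":0,"jaw":0.0},{"dx":-0.001,"dy":0.0007,"dz":0,"wx":0,"wy":0,"wz":0,"jaw":0.0},{"dx":-0.002,"dy":0.0014,"dz":0,"wx":0,"wy":0,"wz":0,"jaw":0.0},{"dx":-0.0027,"dy":0.002,"dz":0,"wx":0,"wy":0,"wz":0,"jaw":0.0},{"dx":-0.003,"dy":0.002,"dz":0.0005,"wx":0,"wy":0,"wz":0,"jaw":0.0},{"dx":-0.003,"dy":0.002,"dz":0.001,"wx":0,"wy":0,"wz":0,"jaw":0.0},{"dx":-0.003,"dy":0.002,"dz":0.0015,"wx":0,"wy":0,"wz":0,"jaw":0.0},{"dx":-0.003,"dy":0.002,"dz":0.002,"wx":0,"wy":0,"wz":0,"jaw":0.0},{"dx":-0.003,"dy":0.002,"dz":0.002,"wx":0,"wy":0,"wz":0,"jaw":0.0},{"dx":-0.003,"dy":0.002,"dz":0.002,"wx":0,"wy":0,"wz":0,"jaw":0.0}]}}

```text
t: 11.48
position: [0.5738, -0.2816, 0.0579]
tool_rot: [3.14, 0.001, 1.901]
ft_force: [2.4, -0.2, 6.2]
width: 0.0193
```

```bash
python3 -c "
from h import *
infr()"
```

```text
tcp-30 in frame [0.3 0.  5.9] F in frame [1.01 2.19 6.19] tq [-0.05 -0.42  0.16] rpy [1.7990e+02 4.0000e-02 1.0891e+02] t 11.48 w 0.019271150683140247
```

Resting on the plate (upward force ~9 N over the weight). I'll ease off 0.5 mm and open.

>>> {"api": "play_rows", "payload": {"steps": [{"dx":0,"dy":0,"dz":-0.0005,"wx":0,"wy":0,"wz":0,"jaw":0.0},{"dx":0,"dy":0,"dz":-0.0005,"wx":0,"wy":0,"wz":0,"jaw":0.018},{"dx":0,"dy":0,"dz":-0.0005,"wx":0,"wy":0,"wz":0,"jaw":0.022},{"dx":0,"dy":0,"dz":-0.0005,"wx":0,"wy":0,"wz":0,"jaw":0.026},{"dx":0,"dy":0,"dz":-0.0005,"wx":0,"wy":0,"wz":0,"jaw":0.032},{"dx":0,"dy":0,"dz":-0.0005,"wx":0,"wy":0,"wz":0,"jaw":0.04},{"dx":0,"dy":0,"dz":-0.0005,"wx":0,"wy":0,"wz":0,"jaw":0.05},{"dx":0,"dy":0,"dz":-0.0005,"wx":0,"wy":0,"wz":0,"jaw":0.06},{"dx":0,"dy":0,"dz":-0.0005,"wx":0,"wy":0,"wz":0,"jaw":0.06},{"dx":0,"dy":0,"dz":-0.0005,"wx":0,"wy":0,"wz":0,"jaw":0.06}]}}

```text
t: 12.32
position: [0.573, -0.2813, 0.0567]
tool_rot: [-3.141, -0.0, 1.901]
ft_force: [-0.1, -0.5, -0.0]
width: 0.06
```

>>> {"api": "play_rows", "payload": {"steps": [{"dx":0,"dy":0,"dz":-0.005,"wx":0,"wy":0,"wz":0,"jaw":0.06},{"dx":0,"dy":0,"dz":-0.015,"wx":0,"wy":0,"wz":0,"jaw":0.06},{"dx":0,"dy":0,"dz":-0.03,"wx":0,"wy":0,"wz":0,"jaw":0.06},{"dx":0,"dy":0,"dz":-0.05,"wx":0,"wy":0,"wz":0,"jaw":0.06},{"dx":0,"dy":0,"dz":-0.07,"wx":0,"wy":0,"wz":0,"jaw":0.06},{"dx":0,"dy":0,"dz":-0.09,"wx":0,"wy":0,"wz":0,"jaw":0.06},{"dx":0,"dy":0,"dz":-0.11,"wx":0,"wy":0,"wz":0,"jaw":0.06},{"dx":0,"dy":0,"dz":-0.12,"wx":0,"wy":0,"wz":0,"jaw":0.06},{"dx":0,"dy":0,"dz":-0.12,"wx":0,"wy":0,"wz":0,"jaw":0.06},{"dx":0,"dy":0,"dz":-0.12,"wx":0,"wy":0,"wz":0,"jaw":0.06}]}}

```text
t: 13.15
position: [0.5733, -0.2814, 0.1773]
tool_rot: [3.14, 0.0, 1.901]
ft_force: [0.0, -0.5, -0.7]
width: 0.0601
```

```bash
python3 -c "
from h import *
infr()
snap('wrist','w6');snap('scene','s6');infr()
a=cv2.imread('pics/w6.png');b=cv2.imread('pics/s6.png')
cv2.imwrite('pics/c6.png',np.hstack([cv2.resize(a[120:345,130:430],(400,300)),cv2.resize(b[100:220,110:270],(400,300))]))
cv2.imwrite('pics/w6c.png',cv2.resize(a[130:290,205:385],None,fx=4,fy=3.7,interpolation=cv2.INTER_CUBIC))
"
```

```text
tcp-30 in frame [  0.   -0.4 125.3] F in frame [ 0.49 -0.15 -0.73] tq [-0.02  0.03 -0.  ] rpy [1.7994e+02 3.0000e-02 1.0890e+02] t 13.15 w 0.06012976528844074
tcp-30 in frame [ -0.8  -1.  123.5] F in frame [ 0.38 -0.52 -0.28] tq [-0.01 -0.06  0.03] rpy [-1.7992e+02 -8.0000e-02  1.0891e+02] t 13.25 w 0.05974429089025279
```

View pics/c6.png

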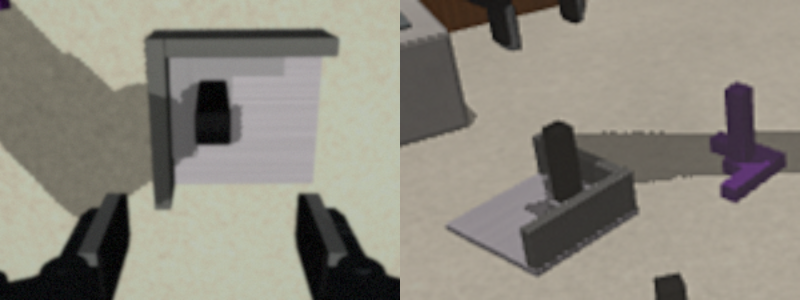

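View pics/w6c.png

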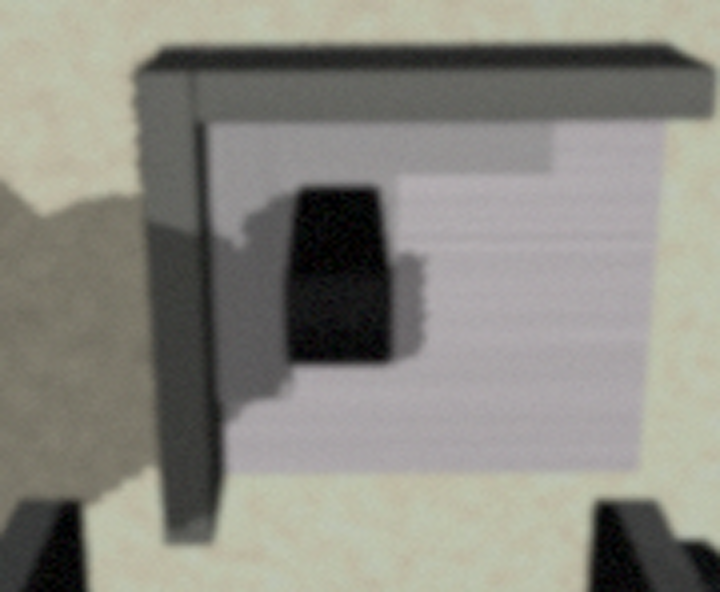

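The square lies in the corner, legs along both walls, fingers clear. One numeric check from this view.

```bash
cat > m6.py <<'E'
from h import *
S={(18,80,15):(553,174),(40,20,90):(289,362),(40,40,90):(390,362),(20,20,90):(290,270),(20,40,90):(388,270)}
K,T=LW('w6'); u=(np.array(list(S.values()))+.5)/[4,3.7]-.5+[205,130]
for z in(0,1):
    def res(p,z=z):
        R=Ro.from_euler('z',p[2]).as_matrix(); return (proj(K,T,np.array(list(S))/1e3@R.T+[p[0],p[1],p[3] if z else .006])-u).ravel()
    r=least_squares(res,[.53,-.26,-1.23,.006]); x=r.x
    print(x.round(4),np.degrees(x[2]).round(1),np.abs(r.fun).max().round(2),'in frame mm',(Ro.from_euler('z',1.2355).as_matrix()@[x[0]-.5355,x[1]+.2628,0]*1e3).round(1))
E
python3 m6.py
```

```text
[ 0.5354 -0.2612 -1.255   0.006 ] -71.9 1.94 in frame mm [-1.5  0.4  0. ]
[ 0.5363 -0.2643 -1.2454 -0.0023] -71.4 1.58 in frame mm [1.7 0.3 0. ]
```

Within 2 mm and about 1° of the frame's corner, so I'm handing in.

```bash
python3 -c "
from station import *
print(close_job())"
```

```text
the job is handed in; nothing more can be done
None
```

I placed the steel square in the inner corner of the larger frame, pressed it against both walls, released it, and handed the job in at about 13 s. I know of no failed step, but the hand-in reports no verdict.

- **Pressing:** still holding the square, I pressed it into the corner with about 7 N on one wall and 6 N on the other, by the wrist force sensor. Both walls were loaded for well over 0.5 s.
- **Release:** I eased off and lowered the square onto the plate, where the wrist force showed it was supported. Then I opened the jaws and lifted the gripper about 120 mm clear, with the wrist force back near zero.
- **Final position:** the last wrist picture puts the outer corner within about 2 mm of the frame's inner corner and the legs within about 1° of the walls. The scene picture shows the square lying flat.
- **Disagreements:** camera heights varied. A wrist-only fit put the square's underside about 8 mm low at both the first and the last check, while combining the three cameras at the first check gave 0. The last wrist-only fit gave -2 mm where the plate is at +6 mm. I relied on the plate contact force and the arm's measured height for the final height.
- **Other objects:** I planned the path to stay clear of the look-alikes and did not see any of them move. I did not check them all at the end.

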